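# Roll a vial onto the imaging line and take the picture

## Task

Without picking it up, roll the lying red-capped vial sideways over the grey mat by pushing its top with the fingertips, in several strokes if need be, until it rests along the blue line with the line under its middle. Then leave it lying there and press the green key on the front of the stand all the way down to take the picture, and let go. Do not press the key before the vial is in place, and leave the white-capped vial on the mat, the standing vial and the spray bottle where they are.

Things in the scene. Friction and masses are not known exactly. Their poses are not given: they have to be found in the camera images.
- station: Imaging stand, fixed: white base 12 mm thick, 350 mm along y, x from -145 to +200 mm, with a grey silicone mat 170 (x) by 300 mm (y), its surface 15 mm above the table. Origin: on the table under the mat's centre; z up, x away from the robot (key at the -x edge, camera column at +x). Aluminium roll-stop rims along x at y = +-154.5 mm stand 6 mm above the mat.
- line (a point): Centre of the blue position line on the mat surface, at the mat's centre. The line runs along this frame's x axis, is 130 mm long and 5 mm wide, with a 30 mm cross mark at each end. Vials are rolled along its y axis. z up. Same directions as the stand.
- red_vial: Amber vial, white label, RED cap, lying on the mat on either side of the line. Body 42 mm diameter, 52 mm long, 76 mm with the 31 mm cap; rolls on its body only; about 110 g. Origin: on the axis, mid body, 21 mm over the mat. x: axis, base to cap (+50 mm); y, z turn as it rolls. Rubber fingertips grip it: drawn over its top they roll it half as far as they travel; pushed at its side they jam.
- white_vial: The same vial with a WHITE cap, lying on the mat on the other side of the line, 60 to 95 mm from it, awaiting its turn. Must stay where it is. Origin and axes as for the red vial.
- key_top (a point): Centre of the top face of the round green push key (26 mm in diameter, in a grey 42 mm round bezel) at the front right of the stand, 30 mm above the table when released. It is pressed straight down.
- key (a joint): Travel of the green key in m: 0 released, 0.006 fully down; a spring pushes it back, about 5 N hold it fully down.
- standing_vial: A third vial with a white cap, standing upright on the table to the right of the stand, 42 mm in diameter and 76 mm high. Origin: centre of its underside. Bystander.
- spray_bottle: Light blue trigger spray bottle with a white and pink head, 74 mm in diameter and 200 mm high, standing on the table to the left of the stand. Origin: centre of its underside. Bystander.
- camera (a point): Centre of the grey camera head on its column (column at x = 172 mm of the stand, 195 mm high). The head, 46 mm wide along the stand's y, hangs over the stand's x = 100 to 185 mm and nowhere lower than 120 mm above the table. Keep the hand clear of it.
There are look-alikes about, which are no part of the job. What is shaped like the red_vial but purple is not meant.

How it is judged:
On the way, in this order (a step that is already met when the one before it is completed fails the run):
1. the red-capped vial has rolled (not slid) through a quarter turn (angle between the z axis of red_vial and the z axis of station, either way round above 1.2 rad), for 0.02 s.
2. the red-capped vial lies at rest on the blue line (y of red_vial in the frame of line between -0.007 and 0.007 m and x of red_vial in the frame of line between -0.045 and 0.045 m and angle between the x axis of red_vial and the x axis of line, either way round below 0.2 rad and linear speed of red_vial below 0.01 m/s), for 0.3 s.
3. the green key is pressed down (value of joint key above 0.0045 m), for 0.05 s.
At the end, for the whole second after the job is handed in: The red-capped vial lies still on the mat, axis within 7 mm and 0.2 rad of the line, its body within 45 mm of the line's middle; the key was then pressed at least 4.5 mm and released; white-capped vial within 12 mm, standing vial and spray bottle upright within 20 mm of their starts (all of step 2 and z of red_vial in the frame of line between 0.018 and 0.024 m and value of joint key below 0.0015 m and distance of white_vial from where it was at the start of the episode below 0.012 m and distance of each of standing_vial, spray_bottle from where it was at the start of the episode below 0.02 m and angle between each of standing_vial, spray_bottle's own z axis and vertical below 0.2 rad); the robot touches nothing.
It fails at once if the red-capped vial is lifted (more than 10 mm off the mat) (z of red_vial in the frame of line above 0.031 m).
It fails at once if the key is pressed while the red-capped vial is not on the line (value of joint key above 0.003 m and (y of red_vial in the frame of line below -0.007 m or y of red_vial in the frame of line above 0.007 m or x of red_vial in the frame of line below -0.045 m or x of red_vial in the frame of line above 0.045 m or angle between the x axis of red_vial and the x axis of line, either way round above 0.2 rad)).
It fails at once if the white-capped vial on the mat is disturbed (12 mm) (distance of white_vial from where it was at the start of the episode above 0.012 m).
It fails at once if the standing vial or the spray bottle is disturbed (20 mm) (distance of any of standing_vial, spray_bottle from where it was at the start of the episode above 0.02 m).
It also fails if it takes over 64 s, if anything falls off the work surface, if the arm or the gripper's body presses on something with over 40 N, if the wrist force passes 120 N, or if a joint passes its speed limit or range.

## Robot

A 6-joint arm with a two-finger parallel gripper is mounted at the origin on the work surface. World frame = base frame: x ahead of the robot, y to its left, z up, the work surface at z = 0. Lengths are in m, angles in rad, forces in N, time in s.
With the tool pointing down it reaches from about 0.4 to 0.825 m from the base axis. Payload 7 kg.
Tool frame: the origin (TCP) lies midway between the tips of the shut fingers; the grasp point (between the pads) lies 19 mm behind it; z points along the fingers, x is the direction in which the jaws open and shut, and the axes are right-handed (so a half turn about z gives the same grasp; the last joint's range is limited). The gripper opens to 88 mm and grips with 3 to 60 N. Pads are 19 mm wide; open, the fingers measure 130 mm over their backs; the gripper's body (78 mm by 193 mm) begins 47 mm behind the grasp point.
Start: joints at [1.451, 0.359, 0.012, 0, -1.224, -0.288], TCP at [0.268, 0.62, 0.227] pointing down, gripper open.
Joint ranges: [-3.07, 3.07], [-1.43, 2.12], [-1.02, 1.25], [-3.03, 1.67], [-3.05, -0], [-3.03, 3.03]. Speed limits (rad/s): [2.39, 2.39, 3.01, 3.14, 3.14, 3.14].

## Interface

Orientations are given as [roll, pitch, yaw] about the fixed x, y, z axes, in that order (R = Rz(yaw) Ry(pitch) Rx(roll)).
In Python, from station import arm, viewer, ticket gives the robot as it stands. The module is installed in compiled form; this text tells all that it offers.
- The arm moves only by the tool step_arm, never from a script. Its argument "targets" is a list of rows, each a list of 3 entries, a list of its own where there are three numbers: the shift along the tool's x, y, z in m, then the turn, a rotation vector about the tool's x, y, z in degrees, then the opening, from -1 (shut) to 1 (fully open), so that 0 is half open. A call has exactly 8 rows; each row shifts and turns the commanded pose from where the row before left it, along the tool's axes as they then stand; what a row does not reach is not made up. A row lasts 1/10 s, in which the tool goes at most 50 mm and 8.59 degrees, less where a joint would pass 70% of its speed; a pose out of reach is approached as far as the arm can. A call is refused whole if a number of a shift passes 0.05 or a number of a turn 8.59, either way. A call with a gripper value outside its range is refused whole. The fingers move at their own pace and stop on an object; "grip_force" is the grip in N (left out, the last holds). Time passes only in rows, so rows that do not move let the fingers close, or fill a call up. It gives the time, the measured TCP pose, the force and the opening at its end, in the units of the state.
- arm.get_state(): the state, without advancing time (a new reading comes with each control period).
- viewer.grab_frame(name): name is "scene" or "top"; returns (picture, depth): 384x512x3 uint8, red, green, blue; 384x512 float32, m along the optical axis (not along the pixel's ray), 0 where there is no reading.
- viewer.calibration(name): a dict with "fov_y" (degrees; the focal length in pixels is half the picture's height over the tangent of half this angle, whatever the lens; pixels are square), "cx", "cy" (the principal point, pixels), "world_to_cam" (4x4, takes a point from world to camera coordinates). Camera axes: x right, y up, looking along -z (the intrinsics and any distortion apply to the point x, -y, -z); pixel columns grow to the right and rows downward; lengths in m; the calibration is good to about 2 mm. A picture is of the moment at which its call begins. calibration takes no time and is no camera call.
- ticket.job_done(): hands the job in, once; it reports no verdict.
The state is a dict: "t": time; "q": joint angles; "qd": joint speeds; "joint_efforts": joint torques, N m; "eef_pos": TCP position; "ee_rot": TCP orientation; "force": force on the tool from outside, world axes, zero at the start; "moment": the same for the moment, N m; "width": finger opening in m.
Only numpy, scipy, OpenCV 4.12 (cv2) and the standard library are available. Lean on these libraries where they do the work, as an engineer would, in place of code of your own. Each camera call takes 0.05 s, during which the arm holds its last target.

## Working session

There is one attempt and no reset: what is moved stays moved. The work goes in short steps, Python scripts to look and compute and a tool call to move; the robot and the scene stay as the last step left them, time stands still between calls to the robot, and variables do not carry over. Pictures are saved under pics/ and viewed, and the job is handed in when it is done.

Besides the shell and the picture viewer there is one more tool, called after "Call:" as name([rows], argument=value, ...), one row to a line, values as JSON. step_arm: Moves the arm, as the interface text tells. Its arguments: {"type":"object","properties":{"targets":{"type":"array"},"grip_force":{"type":"number"}},"required":["targets"]}

```bash
mkdir -p pics; ls
python3 - <<'E'
from station import arm, viewer
import cv2,numpy as np
print(arm.get_state())
for n in("scene","top"):
    p,d=viewer.grab_frame(n); cv2.imwrite(f"pics/{n}0.png",p[:,:,::-1]); np.savez(f"{n}0.npz",p=p,d=d)
    print(n,viewer.calibration(n))
E
```

```text
pics
{'t': 0.0, 'q': array([ 1.45107995e+00,  3.59424395e-01,  1.10696863e-02, -3.31218812e-04,
       -1.22408786e+00, -2.88127584e-01]), 'qd': array([-0.00079528,  0.00044231, -0.00011271,  0.00117968, -0.00057204,
        0.00109841]), 'joint_efforts': array([-7.89829355e-04, -5.82722139e+01,  2.93066561e+01,  6.99742377e+00,
        6.92790709e-03, -1.52407133e-04]), 'eef_pos': array([0.26754774, 0.61919263, 0.22560655]), 'ee_rot': array([-3.14142335e+00, -1.66686444e-03, -1.97875323e+00]), 'force': array([-0.29339344, -0.18177621,  0.3718856 ]), 'moment': array([ 0.01744923, -0.01819224, -0.00588296]), 'width': 0.08757264450402977}
scene {'fov_y': 50.1701618811392, 'cx': 254.3935310446989, 'cy': 191.5414902569511, 'world_to_cam': array([[-0.86037849,  0.50949215, -0.01290725,  0.5080481 ],
       [-0.41435409, -0.68452443,  0.59978079,  0.16478983],
       [ 0.29674828,  0.52138666,  0.80006026, -1.54797152],
       [ 0.        ,  0.        ,  0.        ,  1.        ]])}
top {'fov_y': 53.961517961024526, 'cx': 256.4797174487487, 'cy': 194.03935423710098, 'world_to_cam': array([[-1.36571432e-01, -9.90630144e-01,  4.01375811e-04,
         6.24056158e-02],
       [ 9.65484585e-01, -1.33014053e-01,  2.23934761e-01,
        -6.06077693e-01],
       [-2.21783136e-01,  3.09706133e-02,  9.74604054e-01,
        -1.02738204e+00],
       [ 0.00000000e+00,  0.00000000e+00,  0.00000000e+00,
         1.00000000e+00]])}
```

View pics/scene0.png

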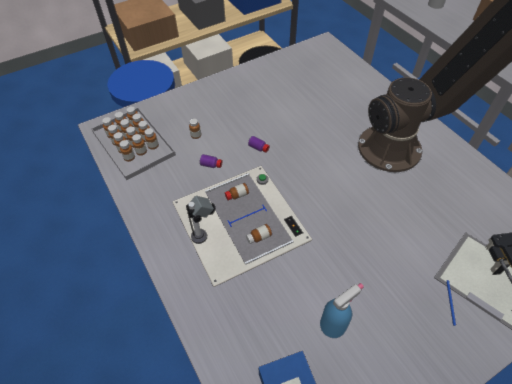

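View pics/top0.png

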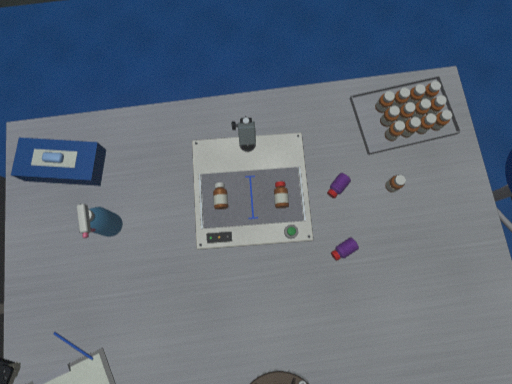

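```bash
cat > h.py <<'E'
import numpy as np,cv2
from station import arm,viewer
def cal(n):
    c=viewer.calibration(n); return 192/np.tan(np.radians(c['fov_y']/2)),c['cx'],c['cy'],c['world_to_cam']
def ray(n,u,v):
    f,cx,cy,M=cal(n); d=np.array([(u-cx)/f,-(v-cy)/f,-1]); R=M[:3,:3]
    return -R.T@M[:3,3], R.T@d
def atz(n,u,v,z):
    o,d=ray(n,u,v); return o+d*(z-o[2])/d[2]
def dep(n,D,u,v):
    o,d=ray(n,u,v); return o+d*D[int(round(v)),int(round(u))]
def proj(n,p):
    f,cx,cy,M=cal(n); c=M[:3,:3]@np.asarray(p)+M[:3,3]; return cx+f*c[0]/-c[2], cy-f*c[1]/-c[2]
E
python3 - <<'E'
import cv2,numpy as np
a=np.load("top0.npz")['p'][120:260,180:320,::-1]; cv2.imwrite("pics/topc.png",cv2.resize(a,None,fx=4.2,fy=4.2,interpolation=cv2.INTER_CUBIC))
a=np.load("scene0.npz")['p'][160:280,160:320,::-1]; cv2.imwrite("pics/scenec.png",cv2.resize(a,None,fx=5,fy=5,interpolation=cv2.INTER_CUBIC))
E
```

```text
(no output)
```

View pics/topc.png

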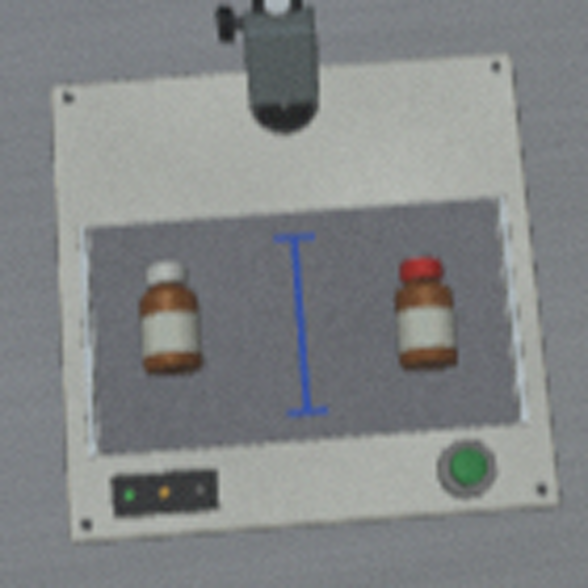

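View pics/scenec.png

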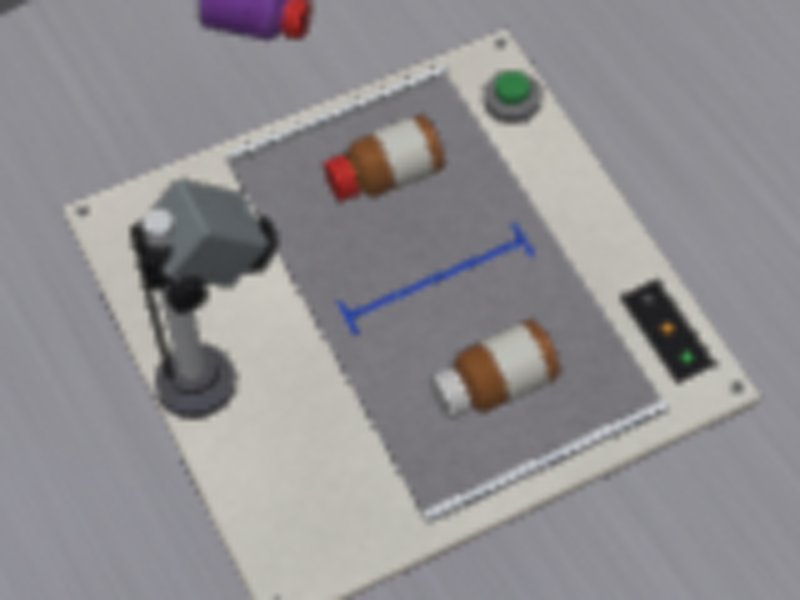

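```bash
cat > m.py <<'E'
from h import *
T=lambda u,v:((u+.5)/4.2-.5+180,(v+.5)/4.2-.5+120)
S=lambda u,v:((u+.5)/5-.5+160,(v+.5)/5-.5+160)
def tri(t,s):
    o1,d1=ray("top",*T(*t));o2,d2=ray("scene",*S(*s))
    A=np.c_[d1,-d2];k=np.linalg.lstsq(A,o2-o1,rcond=None)[0];a=o1+k[0]*d1;b=o2+k[1]*d2
    return (a+b)/2,np.linalg.norm(a-b)
E
python3 - <<'E'
from m import *
np.set_printoptions(precision=4,suppress=True)
D=np.load("top0.npz")['d'];DS=np.load("scene0.npz")['d']
for n,t,s,z in [("far",(294,238),(350,318),.015),("near",(307,412),(525,240),.015),("key",(468,467),(513,86),.03),("redcap",(421,268),(342,178),.036),("redlabel",(427,326),(407,151),.05),("whcap",(166,272),(450,390),.036),("whlabel",(170,332),(518,360),.05),
 ("c_fr",(496,67),(502,43),.012),("c_nl",(86,524),(738,387),.012),("c_fl",(68,97),None,.012),("c_nr",(542,489),None,.012),("c_farR",None,(83,210),.012)]:
    if t and s: print(n,*tri(t,s))
    if t: print("   topz",atz("top",*T(*t),z),dep("top",D,*T(*t)))
    if s: print("   scz",atz("scene",*S(*s),z),dep("scene",DS,*S(*s)))
E
```

```text
far [ 0.6799 -0.009   0.0125] 0.0012834418922748753
   topz [ 0.6797 -0.0093  0.015 ] [ 0.68   -0.0094  0.0141]
   scz [ 0.6801 -0.007   0.015 ] [ 0.6808 -0.0053  0.0178]
near [ 0.5502 -0.0012  0.0144] 0.0006073555098846708
   topz [ 0.5503 -0.0014  0.015 ] [ 0.5507 -0.0015  0.0127]
   scz [ 0.5502 -0.0006  0.015 ] [0.5509 0.0006 0.017 ]
key [ 0.494  -0.1081  0.029 ] 0.00047527488619087316
   topz [ 0.4937 -0.1079  0.03  ] [ 0.4932 -0.1073  0.0349]
   scz [ 0.4946 -0.1076  0.03  ] [ 0.497  -0.1038  0.0356]
redcap [ 0.638  -0.0953  0.0374] 0.002472185277511539
   topz [ 0.6393 -0.0963  0.036 ] [ 0.635  -0.0946  0.053 ]
   scz [ 0.6368 -0.0952  0.036 ] [ 0.6412 -0.085   0.051 ]
redlabel [ 0.5925 -0.091   0.0423] 0.007130446553435392
   topz [ 0.5936 -0.0927  0.05  ] [ 0.5923 -0.0922  0.0559]
   scz [ 0.5929 -0.0829  0.05  ] [ 0.5926 -0.0834  0.0492]
whcap [0.6593 0.0858 0.0404] 0.0022020282094136544
   topz [0.6613 0.0854 0.036 ] [0.6575 0.0845 0.0503]
   scz [0.6573 0.0844 0.036 ] [0.6609 0.0911 0.049 ]
whlabel [0.6136 0.089  0.0425] 0.005488052415935505
   topz [0.614  0.0867 0.05  ] [0.6126 0.0863 0.0561]
   scz [0.6141 0.0949 0.05  ] [0.6162 0.0983 0.0565]
c_fr [ 0.6277 -0.0543  0.2866] 0.18497511438091682
   topz [ 0.7926 -0.1784  0.012 ] [ 0.7926 -0.1784  0.0119]
   scz [ 0.4731 -0.1582  0.012 ] [ 0.4742 -0.1563  0.0146]
c_nl [0.4925 0.1644 0.0117] 0.0007013663358646132
   topz [0.4927 0.1641 0.012 ] [0.493  0.1644 0.0099]
   scz [0.4924 0.1647 0.012 ] [0.4931 0.1655 0.0139]
   topz [0.8128 0.1444 0.012 ] [0.8126 0.1444 0.0124]
   topz [ 0.4731 -0.1595  0.012 ] [ 0.473  -0.1592  0.0138]
   scz [ 0.7936 -0.1791  0.012 ] [ 0.7938 -0.1785  0.0129]
```

```bash
cat > fit.py <<'E'
from h import *
from scipy.optimize import least_squares
C=np.array([.6152,-.005]);Y=-0.0605
R2=np.array([[np.cos(Y),-np.sin(Y)],[np.sin(Y),np.cos(Y)]])
def cloud(n,D):
    f,cx,cy,M=cal(n); v,u=np.mgrid[0:384,0:512]
    c=np.stack([(u-cx)/f*D,-(v-cy)/f*D,-D],-1); W=(c-M[:3,3])@M[:3,:3]
    L=W.copy(); L[...,:2]=(W[...,:2]-C)@R2
    return L
def vial(n,p,D,side,yr=None):
    L=cloud(n,D); x,y,z=L[...,0],L[...,1],L[...,2]
    lo,hi=yr if yr else ((-.14,-.03) if side<0 else (.03,.14))
    m=(D>0)&(abs(x)<.08)&(y>lo)&(y<hi)&(z>.022)&(z<.075)
    P=L[m]
    hsv=cv2.cvtColor(p,cv2.COLOR_RGB2HSV)[m]
    # axis direction by PCA-robust: fit with cylinder for body part
    def res(a,Q): # y0, slope, r fixed
        yy=Q[:,1]-(a[0]+a[1]*Q[:,0]); return np.hypot(yy*np.cos(np.arctan(a[1])),Q[:,2]-.036)-.021
    Q=P
    xm0,xm1=np.percentile(P[:,0],[2,98])
    Q=P[P[:,0]<xm0+.045]
    s=least_squares(res,[np.median(Q[:,1]),0],args=(Q,),loss='soft_l1',f_scale=.002)
    return dict(n=len(P),x=(P[:,0].min(),xm0,xm1,P[:,0].max()),y0=s.x[0],slope=s.x[1],rms=np.sqrt(np.mean(res(s.x,Q)**2)),ztop=np.percentile(P[:,2],95))
E
python3 - <<'E'
from fit import *
for n in("top","scene"):
    a=np.load(n+"0.npz")
    for s in(-1,1): print(n,s,vial(n,a['p'],a['d'],s))
    # line pixels
    p=a['p'].astype(int);L=cloud(n,a['d']);m=(p[...,2]-p[...,0]>50)&(abs(L[...,0])<.1)&(abs(L[...,1])<.03)
    v,u=np.nonzero(m); Q=np.array([atz(n,i,j,.015)[:2] for i,j in zip(u,v)]); q=(Q-C)@R2; mm=abs(q[:,0])<.055
    print("line",np.polyfit(q[mm,0],q[mm,1],1),q[:,0].min(),q[:,0].max(),len(q))
E
```

```text
top -1 {'n': 338, 'x': (np.float64(-0.04405972549669388), np.float64(-0.04324384845883822), np.float64(0.030584084427254604), np.float64(0.03198365445210679)), 'y0': np.float64(-0.08871808489461633), 'slope': np.float64(0.008435137107838487), 'rms': np.float64(0.003564652431433616), 'ztop': np.float64(0.056778377170790116)}
top 1 {'n': 338, 'x': (np.float64(-0.033376831733945705), np.float64(-0.03280227594731866), np.float64(0.04088802844091376), np.float64(0.04321638066437483)), 'y0': np.float64(0.09246658473500739), 'slope': np.float64(0.01509567197636153), 'rms': np.float64(0.003568927659107709), 'ztop': np.float64(0.05670343552117386)}
line [ 0.00466728 -0.00035322] -0.06686784096535518 0.06774367560048365 111
scene -1 {'n': 271, 'x': (np.float64(-0.0676194948757785), np.float64(-0.03881509210190654), np.float64(0.03481127840027461), np.float64(0.0357413161491629)), 'y0': np.float64(-0.0884556278617911), 'slope': np.float64(0.009637608539682305), 'rms': np.float64(0.0033160169954148107), 'ztop': np.float64(0.05807801666202609)}
scene 1 {'n': 312, 'x': (np.float64(-0.03222406662486913), np.float64(-0.028941207623255995), np.float64(0.04501921937557265), np.float64(0.05159041225300418)), 'y0': np.float64(0.09250143531467056), 'slope': np.float64(0.006063051626614716), 'rms': np.float64(0.002333177565517959), 'ztop': np.float64(0.058510886356206264)}
line [ 0.00472626 -0.00042456] -0.06663123591545493 0.0683386495823537 90
```

Run:
```python
from fit import *
a=np.load("top0.npz");f,cx,cy,M=cal("top");L=cloud("top",a['d']);W=L.copy();W[...,:2]=L[...,:2]@R2.T+C
m=(W[...,2]>.06)&(W[...,1]>.2)&(a['d']>0);print(W[m].min(0),W[m].max(0),np.median(W[m],0))
v,u=np.nonzero(m)
m=(u<140)&(u>60)&(v>190)&(v<250);Q=W[v[m],u[m]];print(Q.min(0),Q.max(0),np.median(Q,0))
for uv in[(397,182),(338,186),(345,249)]:print(W[uv[1],uv[0]])
```

```text
[0.2313147  0.39127648 0.06006484] [0.87989019 0.68754109 0.33710156] [0.77022408 0.52686882 0.06989791]
[0.52862232 0.39127648 0.06025653] [0.62661653 0.44722832 0.20320402] [0.57812996 0.41709794 0.13988119]
[ 0.58752189 -0.43134804  0.0738786 ]
[ 0.60576013 -0.26647334  0.04381255]
[ 0.4191766  -0.25262282  0.04097042]
```

Call:
step_arm([
  [[0, 0, -0.03], [0, 0, -6.64], -1],
  [[0, 0, -0.03], [0, 0, -6.64], -1],
  [[0, 0, -0.03], [0, 0, -6.64], -1],
  [[0, 0, 0], [0, 0, 0], -1],
  [[0, 0, 0], [0, 0, 0], -1],
  [[0, 0, 0], [0, 0, 0], -1],
  [[0, 0, 0], [0, 0, 0], -1],
  [[0, 0, 0], [0, 0, 0], -1],
], grip_force=20)

```text
t: 0.9
eef_pos: [0.2676, 0.6193, 0.3155]
ee_rot: [3.141, -0.002, -1.631]
force: [0.1, -0.6, 0.5]
width: 0.0292
```

Call:
step_arm([
  [[0.044, -0.023, 0], [0, 0, 0], -1],
  [[0.044, -0.023, 0], [0, 0, 0], -1],
  [[0.044, -0.023, 0], [0, 0, 0], -1],
  [[0.044, -0.023, 0], [0, 0, 0], -1],
  [[0.044, -0.023, 0], [0, 0, 0], -1],
  [[0.044, -0.023, 0], [0, 0, 0], -1],
  [[0.044, -0.023, 0], [0, 0, 0], -1],
  [[0.044, -0.023, 0], [0, 0, 0], -1],
])

```text
t: 1.7
eef_pos: [0.4305, 0.2552, 0.3166]
ee_rot: [-3.141, 0.0, -1.631]
force: [1.8, 0.4, -1.3]
width: 0.0003
```

Call:
step_arm([
  [[0.044, -0.023, 0], [0, 0, 0], -1],
  [[0.044, -0.023, 0], [0, 0, 0], -1],
  [[0.044, -0.023, 0], [0, 0, 0], -1],
  [[0.044, -0.023, 0], [0, 0, 0], -1],
  [[0.044, -0.023, 0], [0, 0, 0], -1],
  [[0.044, -0.023, 0], [0, 0, 0], -1],
  [[0.04, -0.021, 0], [0, 0, 0], -1],
  [[0, 0, 0], [0, 0, 0], -1],
])

```text
t: 2.5
eef_pos: [0.5717, -0.0602, 0.3152]
ee_rot: [3.14, -0.001, -1.636]
force: [-1.2, -0.6, -1.1]
width: 0.0005
```

```bash
cat >> fit.py <<'E'
def delta(tx,ty,tz):
    s=arm.get_state();p=s['eef_pos'];R=cv2.Rodrigues(np.zeros(3))[0]
    from scipy.spatial.transform import Rotation as Ro
    T=Ro.from_euler('xyz',s['ee_rot']).as_matrix()
    w=np.r_[C+R2@np.array([tx,ty]),tz]
    print("st pos",(p[:2]-C)@R2,p[2],"t",s['t'],"F",s['force'].round(1),"delta tool",(T.T@(w-p)).round(4),"yaw err deg",np.degrees(s['ee_rot'][2]-(Y-np.pi/2)).round(2))
E
python3 -c "
from fit import *
delta(-.016,-.1,.09)"
```

```text
st pos [-0.04012176 -0.05776207] 0.3152366800094359 t 2.5 F [-1.2 -0.6 -1.1] delta tool [ 0.0418 -0.0248  0.2252] yaw err deg -0.27
```

Call:
step_arm([
  [[0.021, -0.0124, 0.03], [0, 0, 0], -1],
  [[0.021, -0.0124, 0.03], [0, 0, 0], -1],
  [[0, 0, 0.04], [0, 0, 0], -1],
  [[0, 0, 0.04], [0, 0, 0], -1],
  [[0, 0, 0.04], [0, 0, 0], -1],
  [[0, 0, 0.025], [0, 0, 0], -1],
  [[0, 0, 0.02], [0, 0, 0], -1],
  [[0, 0, 0], [0, 0, 0], -1],
])

```text
t: 3.3
eef_pos: [0.5906, -0.099, 0.0883]
ee_rot: [3.136, -0.001, -1.631]
force: [-0.5, -0.5, 0.0]
width: 0.0008
```

Run:
```python
from fit import *
delta(-.016,-.1,.09)
p,d=viewer.grab_frame("scene");cv2.imwrite("pics/s1.png",cv2.resize(p[130:280,140:340,::-1],None,fx=4,fy=4,interpolation=cv2.INTER_CUBIC))
```

```text
st pos [-0.01891402 -0.09533665] 0.08831450064892755 t 3.3 F [-0.5 -0.5  0. ] delta tool [ 0.0047 -0.0029 -0.0017] yaw err deg 0.0
```

View pics/s1.png

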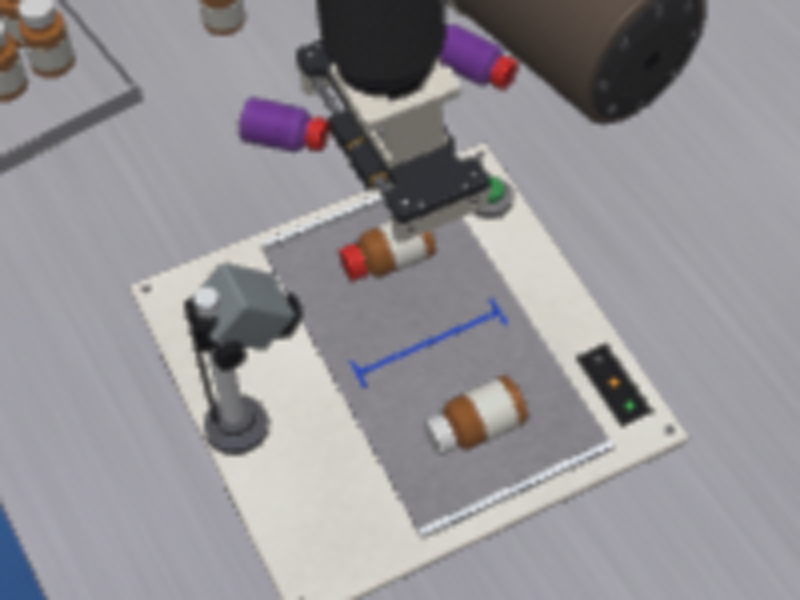

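Call:
step_arm([
  [[0.004, -0.002, 0.01], [0, 0, 0], -1],
  [[0, 0, 0.01], [0, 0, 0], -1],
  [[0, 0, 0.005], [0, 0, 0], -1],
  [[0, 0, 0.003], [0, 0, 0], -1],
  [[0, 0, 0.001], [0, 0, 0], -1],
  [[0, 0, 0.001], [0, 0, 0], -1],
  [[0, 0, 0], [0, 0, 0], -1],
  [[0, 0, 0], [0, 0, 0], -1],
])

```text
t: 4.15
eef_pos: [0.5948, -0.1033, 0.0618]
ee_rot: [-3.141, 0.0, -1.631]
force: [0.8, 0.6, 0.8]
width: 0.0004
```

Run:
```python
from fit import *
delta(-.016,-.1,.057)
```

```text
st pos [-0.01438661 -0.0993286 ] 0.06183393073212355 t 4.15 F [0.8 0.6 0.8] delta tool [0.0007 0.0016 0.0048] yaw err deg 0.03
```

Call:
step_arm([
  [[0, 0, 0.001], [0, 0, 0], -1],
  [[0, 0, 0.001], [0, 0, 0], -1],
  [[0, 0, 0.001], [0, 0, 0], -1],
  [[0, 0, 0.001], [0, 0, 0], -1],
  [[0, 0, 0.001], [0, 0, 0], -1],
  [[0, 0, 0], [0, 0, 0], -1],
  [[0, 0, 0], [0, 0, 0], -1],
  [[0, 0, 0], [0, 0, 0], -1],
])

```text
t: 4.95
eef_pos: [0.5948, -0.1033, 0.0568]
ee_rot: [-3.141, 0.0, -1.631]
force: [-0.4, -0.3, 3.3]
width: 0.0001
```

Call:
step_arm([
  [[0, 0, 0.001], [0, 0, 0], -1],
  [[0, 0, 0], [0, 0, 0], -1],
  [[0, 0, 0], [0, 0, 0], -1],
  [[0, 0, 0], [0, 0, 0], -1],
  [[0, 0, 0], [0, 0, 0], -1],
  [[0, 0, 0], [0, 0, 0], -1],
  [[0, 0, 0], [0, 0, 0], -1],
  [[0, 0, 0], [0, 0, 0], -1],
])

```text
t: 5.75
eef_pos: [0.595, -0.1035, 0.0562]
ee_rot: [-3.141, -0.0, -1.631]
force: [-0.8, -0.1, 7.4]
width: 0.0005
```

Call:
step_arm([
  [[-0.002, 0, 0], [0, 0, 0], -1],
  [[-0.004, 0, 0], [0, 0, 0], -1],
  [[-0.005, 0, 0], [0, 0, 0], -1],
  [[-0.005, 0, 0], [0, 0, 0], -1],
  [[-0.005, 0, 0], [0, 0, 0], -1],
  [[-0.003, 0, 0], [0, 0, 0], -1],
  [[-0.002, 0, 0], [0, 0, 0], -1],
  [[0, 0, 0], [0, 0, 0], -1],
])

```text
t: 6.55
eef_pos: [0.597, -0.0772, 0.0571]
ee_rot: [-3.14, -0.0, -1.63]
force: [-2.4, 0.7, 13.5]
width: 0.0004
```

Run:
```python
from fit import *
delta(-.016,-.1,.057)
for n in("scene","top"):
    p,d=viewer.grab_frame(n);np.savez(n+"2",p=p,d=d)
    v,u=(160,160) if n=="scene" else (120,180)
    cv2.imwrite(f"pics/{n}2.png",cv2.resize(p[v:v+140,u:u+160,::-1],None,fx=4,fy=4,interpolation=cv2.INTER_CUBIC))
```

```text
st pos [-0.01383944 -0.07321679] 0.05708204538884812 t 6.55 F [-2.4  0.7 13.5] delta tool [0.0268 0.0022 0.0001] yaw err deg 0.07
```

View pics/scene2.png

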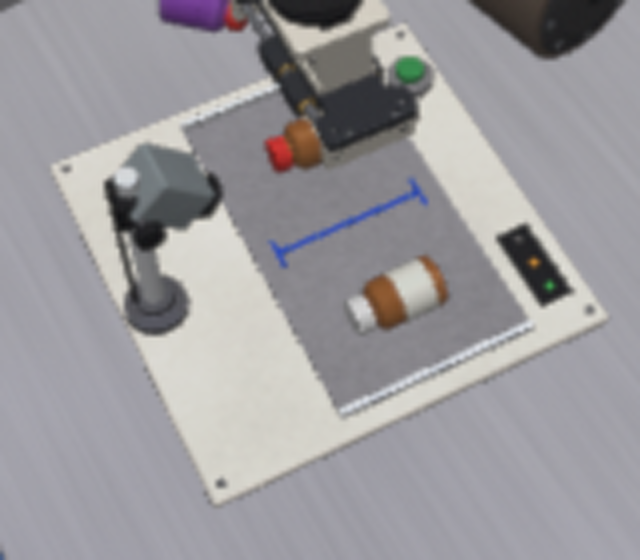

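View pics/top2.png

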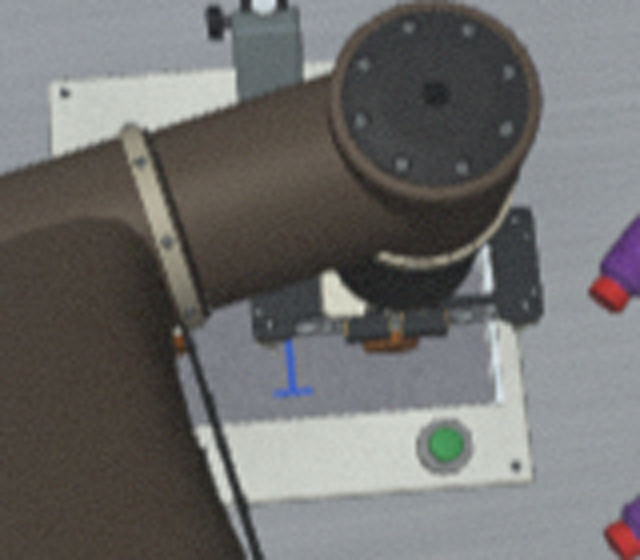

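```bash
cat >> fit.py <<'E'
def cap(n,p):
    hsv=cv2.cvtColor(p,cv2.COLOR_RGB2HSV);h,s,v=[hsv[...,i].astype(int) for i in range(3)]
    m=((h<6)|(h>174))&(s>150)&(v>70)
    V,U=np.nonzero(m);out=[]
    Q=[]
    for a,b in zip(U,V):
        w=atz(n,a,b,.036)[:2];q=(w-C)@R2
        if abs(q[0])<.09 and abs(q[1])<.15:Q.append(q)
    Q=np.array(Q);return len(Q),Q.mean(0) if len(Q) else None
E
python3 - <<'E'
from fit import *
for n in("scene0","top0","scene2"):
    a=np.load(n+".npz");print(n,cap(n[:-1],a['p']))
a=np.load("scene2.npz");print(vial("scene",a['p'],a['d'],-1))
E
```

```text
scene0 (36, array([ 0.02643674, -0.08928121]))
top0 (34, array([ 0.02884379, -0.08868329]))
scene2 (35, array([ 0.02662338, -0.07729322]))
{'n': 136, 'x': (np.float64(-0.003788753879879186), np.float64(-0.0028629867411141966), np.float64(0.03555788483245843), np.float64(0.03696309492996223)), 'y0': np.float64(-0.07540761103942809), 'slope': np.float64(-0.3938417529490794), 'rms': np.float64(0.004667574389069109), 'ztop': np.float64(0.05733352472303063)}
```

Call:
step_arm([
  [[-0.002, 0, 0], [0, 0, 0], -1],
  [[-0.004, 0, 0], [0, 0, 0], -1],
  [[-0.005, 0, 0], [0, 0, 0], -1],
  [[-0.005, 0, 0], [0, 0, 0], -1],
  [[-0.003, 0, 0], [0, 0, 0], -1],
  [[-0.002, 0, 0], [0, 0, 0], -1],
  [[0, 0, 0], [0, 0, 0], -1],
  [[0, 0, 0], [0, 0, 0], -1],
])

```text
t: 7.45
eef_pos: [0.5984, -0.0562, 0.0566]
ee_rot: [-3.14, 0.0, -1.63]
force: [-1.2, 0.1, 8.9]
width: 0.0004
```

Run:
```python
from fit import *
delta(-.016,-.1,.057)
p,d=viewer.grab_frame("scene");print(cap("scene",p))
```

```text
st pos [-0.01371366 -0.05215619] 0.05660090147496752 t 7.45 F [-1.2  0.1  8.9] delta tool [ 0.0478  0.0023 -0.0004] yaw err deg 0.06
(36, array([ 0.02702065, -0.06542706]))
```

Call:
step_arm([
  [[0, 0, -0.004], [0, 0, 0], -1],
  [[0, 0, -0.008], [0, 0, 0], -1],
  [[0.01, 0, 0], [0, 0, 0], -1],
  [[0.0165, 0, 0], [0, 0, 0], -1],
  [[0, 0, 0], [0, 0, 0], -1],
  [[0, 0, 0.005], [0, 0, 0], -1],
  [[0, 0, 0], [0, 0, 0], -1],
  [[0, 0, 0], [0, 0, 0], -1],
])

```text
t: 8.3
eef_pos: [0.5956, -0.083, 0.0621]
ee_rot: [3.141, -0.0, -1.631]
force: [0.5, 1.4, 0.3]
width: 0.0006
```

Run:
```python
from fit import *
delta(-.014,-.0785,.057)
p,d=viewer.grab_frame("scene");print(cap("scene",p))
```

```text
st pos [-0.01484984 -0.07899484] 0.062080838621612414 t 8.3 F [0.5 1.4 0.3] delta tool [-0.0005 -0.0009  0.0051] yaw err deg 0.02
(38, array([ 0.02670187, -0.06628819]))
```

Call:
step_arm([
  [[0, 0, 0.003], [0, 0, 0], -1],
  [[0, 0, 0.002], [0, 0, 0], -1],
  [[0, 0, 0.001], [0, 0, 0], -1],
  [[0, 0, 0.001], [0, 0, 0], -1],
  [[0, 0, 0], [0, 0, 0], -1],
  [[0, 0, 0], [0, 0, 0], -1],
  [[-0.002, 0, 0], [0, 0, 0], -1],
  [[-0.004, 0, 0], [0, 0, 0], -1],
])

```text
t: 9.15
eef_pos: [0.5966, -0.077, 0.0563]
ee_rot: [-3.141, -0.0, -1.631]
force: [-1.3, 0.6, 5.5]
width: 0.0007
```

Call:
step_arm([
  [[-0.006, 0, 0], [0, 0, 0], -1],
  [[-0.007, 0, 0], [0, 0, 0], -1],
  [[-0.007, 0, 0], [0, 0, 0], -1],
  [[-0.007, 0, 0], [0, 0, 0], -1],
  [[-0.007, 0, 0], [0, 0, 0], -1],
  [[-0.006, 0, 0], [0, 0, 0], -1],
  [[-0.004, 0, 0], [0, 0, 0], -1],
  [[-0.002, 0, 0], [0, 0, 0], -1],
])

```text
t: 9.95
eef_pos: [0.5998, -0.0304, 0.0561]
ee_rot: [-3.14, 0.0, -1.63]
force: [1.1, 0.3, 4.4]
width: 0.0004
```

Run:
```python
from fit import *
p,d=viewer.grab_frame("scene");print(cap("scene",p))
delta(-.014,-.0785,.057)
```

```text
(36, array([ 0.02660546, -0.03960669]))
st pos [-0.01362562 -0.02625271] 0.05650287126957966 t 10.0 F [1.  1.4 4.3] delta tool [ 0.0522  0.0004 -0.0005] yaw err deg 0.08
```

Call:
step_arm([
  [[0, 0, -0.004], [0, 0, 0], -1],
  [[0, 0, -0.008], [0, 0, 0], -1],
  [[0.01, 0, 0], [0, 0, 0], -1],
  [[0.014, 0, 0], [0, 0, 0], -1],
  [[0, 0, 0], [0, 0, 0], -1],
  [[0, 0, 0.005], [0, 0, 0], -1],
  [[0, 0, 0], [0, 0, 0], -1],
  [[0, 0, 0], [0, 0, 0], -1],
])

```text
t: 10.8
eef_pos: [0.5973, -0.055, 0.0621]
ee_rot: [3.141, -0.0, -1.631]
force: [0.6, 0.1, -1.0]
width: 0.0005
```

Run:
```python
from fit import *
delta(-.014,-.050,.057)
p,d=viewer.grab_frame("scene");print(cap("scene",p))
```

```text
st pos [-0.01485619 -0.05098232] 0.062089964421157925 t 10.8 F [ 0.6  0.1 -1. ] delta tool [-0.001  -0.0009  0.0051] yaw err deg 0.02
(35, array([ 0.02633133, -0.03987937]))
```

Call:
step_arm([
  [[0, 0, 0.003], [0, 0, 0], -1],
  [[0, 0, 0.002], [0, 0, 0], -1],
  [[0, 0, 0.001], [0, 0, 0], -1],
  [[0, 0, 0.001], [0, 0, 0], -1],
  [[0, 0, 0], [0, 0, 0], -1],
  [[0, 0, 0], [0, 0, 0], -1],
  [[-0.002, 0, 0], [0, 0, 0], -1],
  [[-0.004, 0, 0], [0, 0, 0], -1],
])

```text
t: 11.65
eef_pos: [0.5984, -0.0491, 0.0565]
ee_rot: [-3.14, -0.0, -1.631]
force: [-3.3, -0.3, 8.6]
width: 0.0004
```

Call:
step_arm([
  [[-0.006, 0, 0], [0, 0, 0], -1],
  [[-0.007, 0, 0], [0, 0, 0], -1],
  [[-0.007, 0, 0], [0, 0, 0], -1],
  [[-0.007, 0, 0], [0, 0, 0], -1],
  [[-0.005, 0, 0], [0, 0, 0], -1],
  [[-0.003, 0, 0], [0, 0, 0], -1],
  [[-0.001, 0, 0], [0, 0, 0], -1],
  [[0, 0, 0], [0, 0, 0], -1],
])

```text
t: 12.45
eef_pos: [0.601, -0.0126, 0.0564]
ee_rot: [-3.14, 0.0, -1.63]
force: [0.1, 0.1, 5.7]
width: 0.0005
```

Run:
```python
from fit import *
p,d=viewer.grab_frame("scene");print(cap("scene",p))
delta(-.014,-.0785,.057)
```

```text
(39, array([ 0.02691219, -0.01891674]))
st pos [-0.01377857 -0.00854565] 0.05642666830868644 t 12.5 F [0.1 0.6 5.3] delta tool [ 0.07    0.0003 -0.0006] yaw err deg 0.06
```

Call:
step_arm([
  [[0, 0, -0.004], [0, 0, 0], -1],
  [[0, 0, -0.008], [0, 0, 0], -1],
  [[0.008, 0, 0], [0, 0, 0], -1],
  [[0.012, 0, 0], [0, 0, 0], -1],
  [[0, 0, 0], [0, 0, 0], -1],
  [[0, 0, 0.005], [0, 0, 0], -1],
  [[0, 0, 0], [0, 0, 0], -1],
  [[0, 0, 0], [0, 0, 0], -1],
])

```text
t: 13.3
eef_pos: [0.5986, -0.033, 0.0621]
ee_rot: [3.141, -0.0, -1.631]
force: [-1.4, 0.8, 0.8]
width: 0.0003
```

Run:
```python
from fit import *
delta(-.014,-.0285,.057)
p,d=viewer.grab_frame("scene");print(cap("scene",p))
```

```text
st pos [-0.0148615  -0.02896078] 0.06210245698763778 t 13.3 F [-1.4  0.8  0.8] delta tool [-0.0005 -0.0009  0.0051] yaw err deg 0.02
(39, array([ 0.02691219, -0.01891674]))
```

Call:
step_arm([
  [[0, 0, 0.003], [0, 0, 0], -1],
  [[0, 0, 0.002], [0, 0, 0], -1],
  [[0, 0, 0.001], [0, 0, 0], -1],
  [[0, 0, 0.001], [0, 0, 0], -1],
  [[0, 0, 0], [0, 0, 0], -1],
  [[0, 0, 0], [0, 0, 0], -1],
  [[-0.002, 0, 0], [0, 0, 0], -1],
  [[-0.004, 0, 0], [0, 0, 0], -1],
])

```text
t: 14.15
eef_pos: [0.5997, -0.0272, 0.0565]
ee_rot: [-3.141, -0.0, -1.631]
force: [-3.1, -0.2, 10.2]
width: 0.0004
```

Call:
step_arm([
  [[-0.006, 0, 0], [0, 0, 0], -1],
  [[-0.006, 0, 0], [0, 0, 0], -1],
  [[-0.006, 0, 0], [0, 0, 0], -1],
  [[-0.005, 0, 0], [0, 0, 0], -1],
  [[-0.004, 0, 0], [0, 0, 0], -1],
  [[-0.002, 0, 0], [0, 0, 0], -1],
  [[-0.001, 0, 0], [0, 0, 0], -1],
  [[0, 0, 0], [0, 0, 0], -1],
])

```text
t: 14.95
eef_pos: [0.6019, 0.0033, 0.0567]
ee_rot: [-3.14, 0.0, -1.63]
force: [-1.6, 1.2, 7.9]
width: 0.0001
```

Run:
```python
from fit import *
p,d=viewer.grab_frame("scene");print(cap("scene",p))
delta(-.014,-.0785,.057)
```

```text
(36, array([ 0.02721595, -0.00058244]))
st pos [-0.01378214  0.00747343] 0.056705977713395764 t 15.0 F [-0.8  0.1  8.6] delta tool [ 0.086   0.0003 -0.0003] yaw err deg 0.06
```

Call:
step_arm([
  [[0, 0, -0.005], [0, 0, 0], -1],
  [[0, 0, -0.02], [0, 0, 0], -1],
  [[0, 0, -0.03], [0, 0, 0], -1],
  [[0, 0, -0.03], [0, 0, 0], -1],
  [[0.03, 0.025, 0], [0, 0, 0], -1],
  [[0.03, 0.026, 0], [0, 0, 0], -1],
  [[0.03, 0.025, 0], [0, 0, 0], -1],
  [[0.028, 0.025, 0], [0, 0, 0], -1],
])

```text
t: 15.8
eef_pos: [0.4917, -0.1097, 0.1406]
ee_rot: [3.141, 0.0, -1.631]
force: [0.3, -0.2, -0.2]
width: 0.0004
```

Run:
```python
from fit import *
for n in("scene","top"):
    p,d=viewer.grab_frame(n);print(n,cap(n,p));np.savez(n+"3",p=p,d=d)
    print(vial(n,p,d,-1,(-.04,.04)));print(vial(n,p,d,1,(.06,.14)))
    v,u=(160,160) if n=="scene" else (120,180)
    cv2.imwrite(f"pics/{n}3.png",cv2.resize(p[v:v+140,u:u+160,::-1],None,fx=4,fy=4,interpolation=cv2.INTER_CUBIC))
delta(-.1148,-.1101,.04)
```

```text
scene (36, array([ 0.02721595, -0.00058244]))
{'n': 285, 'x': (np.float64(-0.03976158797339515), np.float64(-0.03784744668528126), np.float64(0.0356486754549498), np.float64(0.0368753438379558)), 'y0': np.float64(0.0006930427945429422), 'slope': np.float64(-0.010166495541345409), 'rms': np.float64(0.002183901916630827), 'ztop': np.float64(0.05880589731325152)}
{'n': 310, 'x': (np.float64(-0.03129215971852934), np.float64(-0.0288836158983231), np.float64(0.045050489406672146), np.float64(0.04567441778126645)), 'y0': np.float64(0.09255165615845472), 'slope': np.float64(0.039245840420159744), 'rms': np.float64(0.001992616726610044), 'ztop': np.float64(0.05826256801038661)}
top (35, array([0.02978794, 0.00084747]))
{'n': 55, 'x': (np.float64(0.013727044278686224), np.float64(0.015385612737803266), np.float64(0.03257426612148206), np.float64(0.033106065149308334)), 'y0': np.float64(-10.349780167317483), 'slope': np.float64(246.35648024006065), 'rms': np.float64(0.0044906048356737425), 'ztop': np.float64(0.05026546318400588)}
{'n': 169, 'x': (np.float64(-0.004853366138388874), np.float64(-0.0027201790592899316), np.float64(0.041497244291856104), np.float64(0.04279715960430877)), 'y0': np.float64(0.0906574354651502), 'slope': np.float64(0.3444472626653612), 'rms': np.float64(0.004750131219491465), 'ztop': np.float64(0.05641416181920656)}
st pos [-0.1190457 -0.1132164] 0.14062027875711397 t 15.9 F [0.9 0.9 0.3] delta tool [-0.0031 -0.0044  0.1006] yaw err deg -0.13
```

View pics/scene3.png

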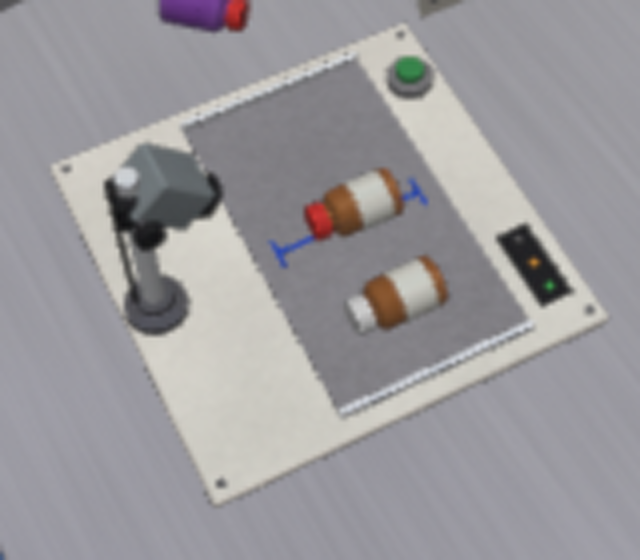

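View pics/top3.png

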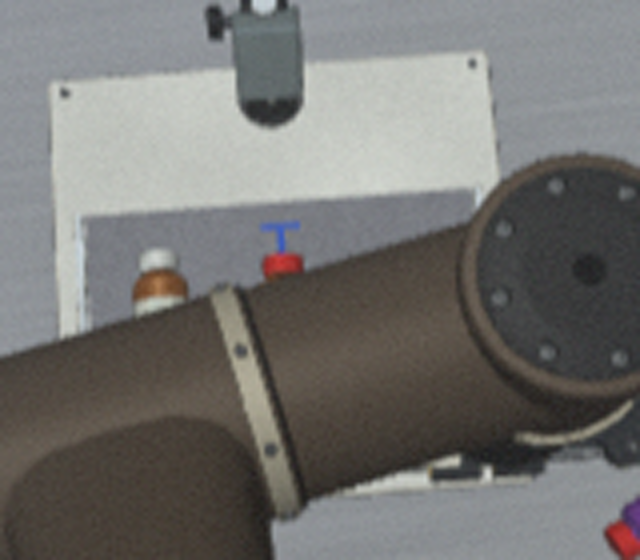

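Call:
step_arm([
  [[-0.003, -0.004, 0.02], [0, 0, 0], -1],
  [[0, 0, 0.03], [0, 0, 0], -1],
  [[0, 0, 0.02], [0, 0, 0], -1],
  [[0, 0, 0.014], [0, 0, 0], -1],
  [[0, 0, 0.008], [0, 0, 0], -1],
  [[0, 0, 0], [0, 0, 0], -1],
  [[0, 0, 0], [0, 0, 0], -1],
  [[0, 0, 0], [0, 0, 0], -1],
])

```text
t: 16.7
eef_pos: [0.498, -0.1059, 0.0494]
ee_rot: [-3.14, 0.0, -1.631]
force: [0.1, -0.3, 0.1]
width: 0.0006
```

Run:
```python
from fit import *
p,d=viewer.grab_frame("scene");print(cap("scene",p))
delta(-.1148,-.1101,.03)
cv2.imwrite("pics/s4.png",cv2.resize(p[100:240,160:320,::-1],None,fx=4,fy=4,interpolation=cv2.INTER_CUBIC))
```

```text
(36, array([ 0.02721595, -0.00058244]))
st pos [-0.11093447 -0.10780309] 0.04939281592306358 t 16.75 F [-0.4 -0.1  0.8] delta tool [0.0023 0.0039 0.0194] yaw err deg 0.03
```

View pics/s4.png

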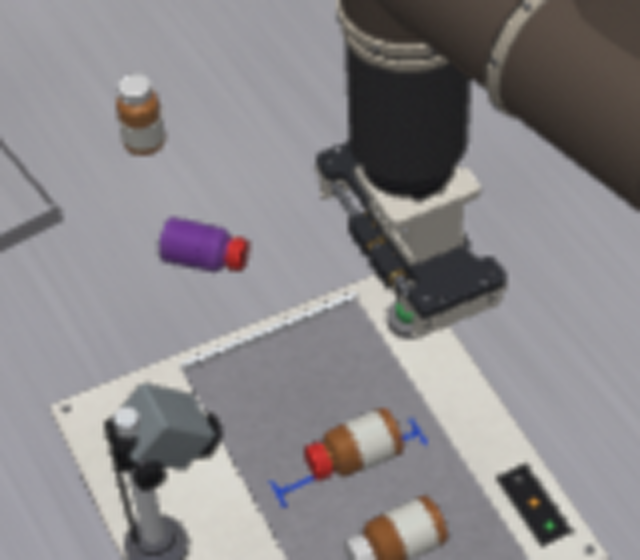

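Call:
step_arm([
  [[0.002, 0.004, 0.008], [0, 0, 0], -1],
  [[0, 0, 0.006], [0, 0, 0], -1],
  [[0, 0, 0.003], [0, 0, 0], -1],
  [[0, 0, 0.002], [0, 0, 0], -1],
  [[0, 0, 0.002], [0, 0, 0], -1],
  [[0, 0, 0.001], [0, 0, 0], -1],
  [[0, 0, 0.001], [0, 0, 0], -1],
  [[0, 0, 0], [0, 0, 0], -1],
])

```text
t: 17.55
eef_pos: [0.4928, -0.1079, 0.0278]
ee_rot: [3.141, -0.001, -1.63]
force: [-12.4, 3.5, 33.2]
width: 0.0009
```

Call:
step_arm([
  [[0, 0, 0.001], [0, 0, 0], -1],
  [[0, 0, 0.001], [0, 0, 0], -1],
  [[0, 0, 0.001], [0, 0, 0], -1],
  [[0, 0, 0], [0, 0, 0], -1],
  [[0, 0, 0], [0, 0, 0], -1],
  [[0, 0, 0], [0, 0, 0], -1],
  [[0, 0, 0], [0, 0, 0], -1],
  [[0, 0, 0], [0, 0, 0], -1],
])

```text
t: 18.35
eef_pos: [0.4929, -0.108, 0.0271]
ee_rot: [-3.141, -0.001, -1.629]
force: [-22.4, 7.7, 63.9]
width: 0.0005
```

Call:
step_arm([
  [[0, 0, -0.002], [0, 0, 0], -1],
  [[0, 0, -0.005], [0, 0, 0], -1],
  [[0, 0, -0.015], [0, 0, 0], -1],
  [[0, 0, -0.02], [0, 0, 0], -1],
  [[0, 0, 0], [0, 0, 0], -1],
  [[0, 0, 0], [0, 0, 0], -1],
  [[0, 0, 0], [0, 0, 0], -1],
  [[0, 0, 0], [0, 0, 0], -1],
])

```text
t: 19.15
eef_pos: [0.4927, -0.1078, 0.0637]
ee_rot: [3.14, -0.0, -1.631]
force: [-0.1, -0.1, 0.2]
width: 0.0005
```

Run:
```python
from fit import *
np.set_printoptions(linewidth=200,suppress=True)
for n,uv in(("top",(291,231)),("scene",(262,177))):
    a=np.load(n+"0.npz");L=cloud(n,a['d']);u,v=uv
    print((L[v-6:v+7,u-6:u+7,2]*1000).round(0).astype(int))
    p=a['p'].astype(int);m=(p[...,1]-p[...,0]>40)&(p[...,1]-p[...,2]>10)&(abs(L[...,0]+.115)<.03)&(abs(L[...,1]+.11)<.03)
    V,U=np.nonzero(m);Q=np.array([(atz(n,i,j,.030)[:2]-C)@R2 for i,j in zip(U,V)]);print(len(Q),Q.mean(0),Q.min(0),Q.max(0))
s=viewer.grab_frame("scene")[0];print(cap("scene",s));delta(-.1148,-.1101,.03)
cv2.imwrite("pics/s5.png",cv2.resize(s[140:200,225:305,::-1],None,fx=8,fy=8,interpolation=cv2.INTER_CUBIC))
```

```text
[[  11    5    7    9   21   25   22   21   21   11    9   13    8]
 [   8   12   18   22   22   19   21   21   20   22   20   12   10]
 [  11   19   17   23   21   29   34   33   20   25   24   17   10]
 [  24   22   23   22   32   33   32   28   32   30   26   24   11]
 [  19   22   23   35   28   34   31   31   32   30   20   21   19]
 [  20   22   28   34   33   36   35   33 1137   31   35   24   22]
 [  21   25   32   32   34   29   35   31   33   30   31   23   24]
 [  20   23   27   32   34   37   31   36   34   35   31   22   27]
 [  24   25   23   32   35   32   35   36   31   32   28   22   24]
 [  19   23   26   25   34   30   28   31   33   30   21   21   21]
 [  16   24   19   22   24   28   32   34   32   18   25   22   11]
 [   6   20   21   23   26   25   24   22   22   20   23   22    7]
 [  11   11   24   24   21   21   23   22   24   19   19   10    8]]
48 [-0.11437769 -0.11042577] [-0.12483449 -0.12185859] [-0.1035503  -0.10072496]
[[13 10 12 14 15 10  8 13 11 12  2  0  2]
 [15 11 13  9 14 14 11  8 10  7  4  2 -3]
 [ 9 11 12  9 15 10 10 14 10 13 12  1 -1]
 [14 12 14  8 33 32 33 36 36 11 13  9 -1]
 [13 13 21 34 34 31 39 34 30 34 25  9  2]
 [15 22 20 30 35 33 30 36 34 35 24 26 10]
 [10 22 23 33 38 36 35 33 35 35 23 25 11]
 [13 17 22 28 29 35 33 31 35 31 27 22 26]
 [11 25 20 21 30 30 32 31 32 24 22 26 17]
 [11 23 25 27 26 26 30 26 25 21 23 24 11]
 [13 17 20 25 25 22 25 22 24 25 24 19 13]
 [10  9 15 22 27 25 24 23 23 24 19 10 13]
 [12 14 13 15 16 22 19 22 20 20 13 16 12]]
28 [-0.1138137  -0.11055131] [-0.12451799 -0.12123059] [-0.10386119 -0.09973686]
(36, array([ 0.02721595, -0.00058244]))
st pos [-0.1159889  -0.11002339] 0.06382986275047658 t 19.2 F [-0.2  0.3 -0.4] delta tool [ 0.0001 -0.0012  0.0338] yaw err deg 0.01
```

View pics/s5.png

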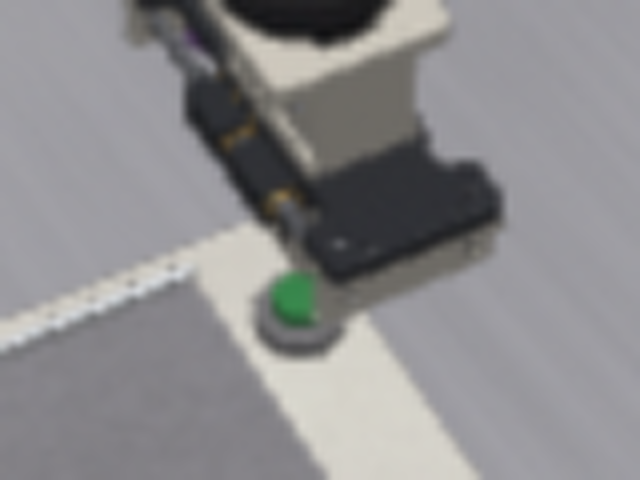

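Run:
```python
from fit import *
for n in("top","scene"):
    a=np.load(n+"0.npz");L=cloud(n,a['d']);r=np.hypot(L[...,0]+.1144,L[...,1]+.1104);z=L[...,2]
    for lo,hi in((0,.004),(.004,.008),(.008,.011),(.011,.014),(.014,.017),(.017,.020),(.023,.028)):
        m=(r>=lo)&(r<hi)&(z<.06)&(z>-.01)
        print(n,lo,m.sum(),np.median(z[m]).round(4),z[m].mean().round(4))
    m=(abs(L[...,0])<.06)&(abs(L[...,1]-.04)<.02);print("mat",np.median(z[m]))
```

```text
top 0 5 0.0335 0.0325
top 0.004 15 0.0333 0.033
top 0.008 24 0.0322 0.0322
top 0.011 23 0.0281 0.0276
top 0.014 35 0.0224 0.0227
top 0.017 36 0.0215 0.0217
top 0.023 87 0.0103 0.0105
mat 0.013375119798464157
scene 0 3 0.0365 0.035
scene 0.004 10 0.0342 0.034
scene 0.008 11 0.0343 0.033
scene 0.011 23 0.0304 0.029
scene 0.014 13 0.0231 0.0238
scene 0.017 27 0.0228 0.0202
scene 0.023 40 0.0119 0.0119
mat 0.015030998259705334
```

Call:
step_arm([
  [[0, -0.001, 0.01], [0, 0, 0], -1],
  [[0, 0, 0.01], [0, 0, 0], -1],
  [[0, 0, 0.006], [0, 0, 0], -1],
  [[0, 0, 0.003], [0, 0, 0], -1],
  [[0, 0, 0], [0, 0, 0], -1],
  [[0, 0, 0], [0, 0, 0], -1],
  [[0, 0, 0], [0, 0, 0], -1],
  [[0, 0, 0], [0, 0, 0], -1],
])

```text
t: 20.0
eef_pos: [0.4945, -0.1078, 0.0359]
ee_rot: [-3.141, 0.0, -1.631]
force: [-0.3, 0.3, 0.2]
width: 0.0001
```

Call:
step_arm([
  [[0, 0, 0.001], [0, 0, 0], -1],
  [[0, 0, 0.001], [0, 0, 0], -1],
  [[0, 0, 0], [0, 0, 0], -1],
  [[0, 0, 0], [0, 0, 0], -1],
  [[0, 0, 0], [0, 0, 0], -1],
  [[0, 0, 0], [0, 0, 0], -1],
  [[0, 0, 0], [0, 0, 0], -1],
  [[0, 0, 0], [0, 0, 0], -1],
])

```text
t: 20.8
eef_pos: [0.4944, -0.1078, 0.0336]
ee_rot: [-3.141, 0.0, -1.631]
force: [-0.3, -0.3, 0.8]
width: 0.0003
```

Call:
step_arm([
  [[0, 0, 0.001], [0, 0, 0], -1],
  [[0, 0, 0.001], [0, 0, 0], -1],
  [[0, 0, 0], [0, 0, 0], -1],
  [[0, 0, 0], [0, 0, 0], -1],
  [[0, 0, 0], [0, 0, 0], -1],
  [[0, 0, 0], [0, 0, 0], -1],
  [[0, 0, 0], [0, 0, 0], -1],
  [[0, 0, 0], [0, 0, 0], -1],
])

```text
t: 21.6
eef_pos: [0.4944, -0.1078, 0.0316]
ee_rot: [-3.141, 0.0, -1.631]
force: [1.8, 0.8, 3.1]
width: 0.0005
```

Call:
step_arm([
  [[0, 0, 0.001], [0, 0, 0], -1],
  [[0, 0, 0.001], [0, 0, 0], -1],
  [[0, 0, 0], [0, 0, 0], -1],
  [[0, 0, 0], [0, 0, 0], -1],
  [[0, 0, 0], [0, 0, 0], -1],
  [[0, 0, 0], [0, 0, 0], -1],
  [[0, 0, 0], [0, 0, 0], -1],
  [[0, 0, 0], [0, 0, 0], -1],
])

```text
t: 22.4
eef_pos: [0.4943, -0.1078, 0.0296]
ee_rot: [-3.141, 0.0, -1.631]
force: [1.9, 1.7, 3.7]
width: 0.0004
```

Call:
step_arm([
  [[0, 0, 0.001], [0, 0, 0], -1],
  [[0, 0, 0.001], [0, 0, 0], -1],
  [[0, 0, 0], [0, 0, 0], -1],
  [[0, 0, 0], [0, 0, 0], -1],
  [[0, 0, 0], [0, 0, 0], -1],
  [[0, 0, 0], [0, 0, 0], -1],
  [[0, 0, 0], [0, 0, 0], -1],
  [[0, 0, 0], [0, 0, 0], -1],
])

```text
t: 23.2
eef_pos: [0.4944, -0.1078, 0.0282]
ee_rot: [-3.141, -0.0, -1.631]
force: [-0.8, 1.5, 11.7]
width: 0.0002
```

Call:
step_arm([
  [[0, 0, 0.001], [0, 0, 0], -1],
  [[0, 0, 0], [0, 0, 0], -1],
  [[0, 0, 0], [0, 0, 0], -1],
  [[0, 0, 0], [0, 0, 0], -1],
  [[0, 0, 0], [0, 0, 0], -1],
  [[0, 0, 0], [0, 0, 0], -1],
  [[0, 0, 0], [0, 0, 0], -1],
  [[0, 0, 0], [0, 0, 0], -1],
])

```text
t: 24.0
eef_pos: [0.4945, -0.1078, 0.028]
ee_rot: [-3.141, -0.0, -1.63]
force: [-4.7, 2.9, 22.3]
width: 0.0005
```

Run:
```python
from fit import *
s=viewer.grab_frame("scene")[0];print(cap("scene",s))
cv2.imwrite("pics/s6.png",cv2.resize(s[140:200,225:305,::-1],None,fx=8,fy=8,interpolation=cv2.INTER_CUBIC))
```

```text
(36, array([ 0.02721595, -0.00058244]))
```

View pics/s6.png

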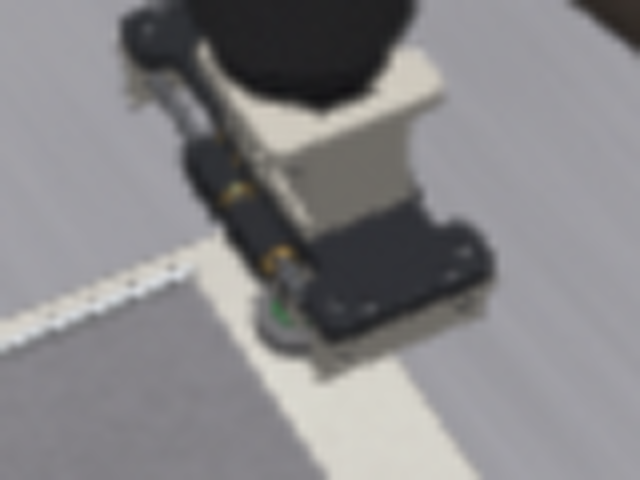

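Call:
step_arm([
  [[0, 0, -0.002], [0, 0, 0], -1],
  [[0, 0, -0.005], [0, 0, 0], -1],
  [[0, 0, -0.015], [0, 0, 0], -1],
  [[0, 0, -0.03], [0, 0, 0], -1],
  [[0, 0, -0.04], [0, 0, 0], -1],
  [[0, 0, -0.04], [0, 0, 0], -1],
  [[0, 0, -0.03], [0, 0, 0], -1],
  [[0, 0, 0], [0, 0, 0], -1],
])

```text
t: 24.85
eef_pos: [0.4955, -0.1079, 0.1923]
ee_rot: [-3.136, 0.001, -1.631]
force: [-0.2, 0.0, 0.1]
width: 0.0005
```

Call:
step_arm([
  [[0, 0.02, 0], [0, 0, 0], -1],
  [[0, 0, 0], [0, 0, 0], -1],
  [[0, 0, 0], [0, 0, 0], -1],
  [[0, 0, 0], [0, 0, 0], -1],
  [[0, 0, 0], [0, 0, 0], -1],
  [[0, 0, 0], [0, 0, 0], -1],
  [[0, 0, 0], [0, 0, 0], -1],
  [[0, 0, 0], [0, 0, 0], -1],
])

```text
t: 25.65
eef_pos: [0.4743, -0.1066, 0.1885]
ee_rot: [3.141, -0.0, -1.631]
force: [-0.3, 0.1, 0.1]
width: 0.0006
```

Run:
```python
from fit import *
n="scene";p,d=viewer.grab_frame(n);print(n,cap(n,p))
print(vial(n,p,d,-1,(-.04,.04)));print(vial(n,p,d,1,(.06,.14)))
L=cloud(n,d);r=np.hypot(L[...,0]+.1144,L[...,1]+.1104);z=L[...,2]
for lo,hi in((0,.006),(.004,.008),(.008,.011),(.015,.02)):
    m=(r>=lo)&(r<hi)&(z<.06)&(z>-.01); print("key z",m.sum(),np.median(z[m]) if m.any() else None)
delta(0,0,.1)
cv2.imwrite("pics/s7.png",cv2.resize(p[60:,120:400,::-1],None,fx=2,fy=2))
```

```text
scene (36, array([ 0.02721595, -0.00058244]))
{'n': 284, 'x': (np.float64(-0.04112723662177587), np.float64(-0.038225268516200395), np.float64(0.035481627648495405), np.float64(0.07394567558823027)), 'y0': np.float64(0.0002837297502179669), 'slope': np.float64(0.006108257251805585), 'rms': np.float64(0.0022161004418050486), 'ztop': np.float64(0.05808836436829303)}
{'n': 310, 'x': (np.float64(-0.030010367345234153), np.float64(-0.02868443878271742), np.float64(0.0449226411339795), np.float64(0.04569435140622225)), 'y0': np.float64(0.09277545190695168), 'slope': np.float64(0.030200762943515105), 'rms': np.float64(0.002406455380273763), 'ztop': np.float64(0.05797852004501621)}
key z 6 0.03307121748631314
key z 13 0.033683320730082754
key z 8 0.03212959376166344
key z 31 0.02387624639963336
st pos [-0.1345043  -0.10992534] 0.18847870297415284 t 25.7 F [-1.2  0.5  0.1] delta tool [-0.1099 -0.1346  0.0884] yaw err deg 0.02
```

View pics/s7.png

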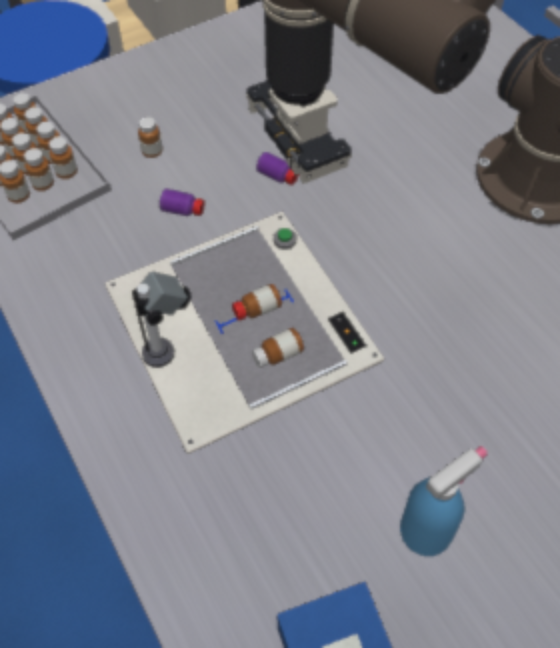

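```bash
python3 -c "
from station import ticket
print(ticket.job_done())"
```

```text
the job is handed in; nothing more can be done
None
```

I rolled the red-capped vial about 89 mm onto the blue line, then pressed the green key to its stop and released it. The rolling took four strokes of the shut fingertips over the vial's top. I handed the job in at about 26 s.

**Last checks, from the scene camera:**
- **Red vial:** its axis is about 0.5 mm from the line and nearly parallel to it (within about 0.01 rad). The body's middle is about 13 mm from the line's middle. It lay still while the key was pressed and after.
- **White-capped vial:** it moved less than 1 mm. Its fitted slope read 0.03 to 0.04 against 0.006 at the start, which I take to be fit noise.
- **Standing vial and spray bottle:** both look upright and untouched in the last picture. I did not measure them again.
- **Robot:** it was clear of everything when I handed in.

**What disagreed or went less well:**
- **Key height:** the key's top measured about 33 to 34 mm, not the 30 mm given, and it bottomed at about 28 mm.
- **First press too hard:** because of that, I pushed about 64 N on the fingertips against the key's stop. I backed off and pressed again in small steps. The second press reached 22 N, and the force rose slowly and then sharply, which showed the full travel. After release the key read about 33 mm, its starting height within the noise.
- **Top camera:** the arm hid most of its view in the later checks. Before the press it saw the red cap about 0.8 mm from the line, in agreement with the scene camera.

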